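Lock the pressure-pot lid and set its valve dial

TASK

The lid of the small pressure pot lies loose in its bayonet: turn it clockwise by its long handle (a push against the side of the handle is enough), without lifting it off, until it is cammed fully tight against its stop, with the lid's handle straight above the pot's own handle. Then turn the valve dial in the middle of the lid to 60 on its scale and let go, leaving the lid locked and everything else on the bench where it is.

Things in the scene. Friction and masses are not known exactly. Their poses are not given: they have to be found in the camera images.
- pot: Fixed stainless pot, 160 mm across, gripped on a black 200 mm square hotplate. Origin: pot axis at bench top; +x along the pot's black handle (20 mm wide, 78 to 192 mm from the axis, top 129 mm up). Rim 145 mm up; round it three bayonet claws (83 to 103 mm from the axis, tops 165 mm up), whose sloping undersides draw the lid's ears down as it turns clockwise, seen from above, to a stop.
- lid: Loose lid, 0.4 kg, its three ears in the gaps between the claws. Origin on its axis under its flange, 151 mm up at the start; +x along its handle. Its x axis starts 0.89 to 1.08 rad counter-clockwise (from above) of the pot's x axis and must come to lie along it, where the ears meet the stop; ears go under the claws after about 0.2 rad and the last 0.3 rad is level and tight. It sinks 2.5 mm.
- lid_handle (a point): Middle of the lid handle's cross-section, 150 mm from the lid's axis. The handle is a straight black bar 26 mm wide, 20 mm high (10 mm above and below this point), 60 to 190 mm from the axis, free on both sides, its underside about 40 mm above the pot's handle. Pushing here square to the handle takes under 1 N at first, then 3 to 10 N over the last 0.5 rad. Axes as the lid's.
- seal (a joint): How far the hidden rubber seal between lid and pot is pressed down, m: about 0.0007 under the loose lid, about 0.003 when the lid is cammed tight.
- dial_grip (a point): Centre of the dial's grip bar, on the lid's axis, 44 mm above the lid's origin. Grey bar 58 mm long, 14 mm wide, 28 mm high (14 mm above and below this point), standing on a black disc 80 mm across. x along the bar, z up. The top of the lid's handle is 7 mm below this point and starts 60 mm from the axis.
- dial (a joint): Dial reading, rad (60 on the scale = 1.047), 0 to 2.1, starts 0.03 to 0.45, stays where left (0.04 N m friction). White disc lines every 10 degrees, longer every 30, from a broad line at 0 to 120; the line at the lid's black index line (which points to the lid's handle) is the reading. Clockwise from above raises it; at 0 the bar lies along the handle, at 60 it is 60 degrees clockwise of it.
- radio: Bystander: black radio 70 x 200 x 120 mm, at the back left; origin under its centre.
- mug: Bystander: stainless travel mug, 80 mm across, 168 mm high, at the left; origin under its centre.
- silicone_lid: Bystander: dark silicone lid, a 104 mm disc 22 mm high, beside the hotplate on the side away from the handle; origin under its centre.
- bowl: Bystander: wooden bowl, 150 mm across, 55 mm high, at the right; origin under its centre.
- swatter: Bystander: grey fly swatter, 390 mm long, 12 mm high, lying crosswise on the robot's side of the pot; origin about its middle, x along it.
- spoon: Bystander: cooking spoon lying crosswise behind the pot; origin under it.
- jar: Bystander: closed glass jar, 72 mm across, 100 mm high, at the back right; origin under its centre.

How it is judged (in metres and radians):
On the way, in this order (a step that is already met when the one before it is completed fails the run):
1. the lid is turned until it is cammed tight, its handle above the pot's handle (y of lid_handle in the frame of pot below 0.02 m and x of lid_handle in the frame of pot above 0.13 m and value of joint seal above 0.002 m), for 0.2 s.
2. the dial is turned to 60, the lid still locked (value of joint dial between 0.942 and 1.152 rad and y of lid_handle in the frame of pot below 0.02 m), for 0.2 s.
At the end, for the whole second after the job is handed in: The lid is locked and at rest: its handle within 20 mm (at 150 mm from the axis) of straight above the pot's handle, the seal pressed by more than 2 mm, the lid level; the dial reads 60 within 6 degrees (all of step 2 and y of lid_handle in the frame of pot above -0.02 m and x of lid_handle in the frame of pot above 0.13 m and value of joint seal above 0.002 m and angle between lid's own z axis and vertical below 0.03 rad and linear speed of lid below 0.02 m/s); the robot touches nothing.
It fails at once if the lid is lifted off the pot (height (world z) of lid above 0.165 m).
It fails at once if a bystander is moved by more than 30 mm (distance of any of radio, mug, silicone_lid, bowl, swatter, spoon, jar from where it was at the start of the episode above 0.03 m).
It also fails if it takes over 64 s, if anything falls off the work surface, if the arm or the gripper's body presses on something with over 40 N, if the wrist force passes 120 N, or if a joint passes its speed limit or range.

ROBOT

A 7-joint arm with a two-finger parallel gripper is mounted at the origin on the work surface. World frame = base frame: x ahead of the robot, y to its left, z up, the work surface at z = 0. Lengths are in m, angles in degrees, forces in N, time in s.
With the tool pointing down it reaches from about 0.425 to 0.875 m from the base axis. Payload 4.7 kg.
Tool frame: the origin (TCP) lies on the mounting face of the last link; the fingertips stand 182 mm ahead of it and the grasp point (between the pads) lies 164 mm ahead of it; z points along the fingers, x is the direction in which the jaws open and shut, and the axes are right-handed (so a half turn about z gives the same grasp; the last joint's range is limited). The gripper opens to 87 mm and grips with 3 to 60 N. Pads are 19 mm wide; open, the fingers measure 117 mm over their backs; the gripper's body (75 mm by 190 mm) begins 51 mm behind the grasp point.
Start: joints at [73.975, 18.392, -4.016, 83.108, 1.295, 78.541, -3.26], TCP at [0.188, -0.622, 0.405] pointing down, gripper open.
Joint ranges: [-163.93, 163.93], [-17.29, 119.83], [-79.2, 71.16], [3.27, 140.29], [-89.18, 269.18], [5.43, 117.66], [-154.24, 154.24]. Speed limits (degrees/s): [147.25, 147.25, 180, 180, 180, 180, 180].

INTERFACE

Orientations are given as [roll, pitch, yaw] about the fixed x, y, z axes, in that order (R = Rz(yaw) Ry(pitch) Rx(roll)).
In Python, from cell import status, cams, env, outline_of, landmark_of gives the robot as it stands. The module is installed in compiled form; this text tells all that it offers.
- The arm moves only by the tool jog_arm, never from a script. Its argument "rows" is a list of rows, each a list of 7 numbers: the closure, from 0 (fully open) to 1 (shut), then the shift along the tool's x, y, z in m, then the turn, a rotation vector about the tool's x, y, z in degrees. A call has 1 to 12 rows; each row shifts and turns the commanded pose from where the row before left it, along the tool's axes as they then stand; what a row does not reach is not made up. A row lasts 1/12 s, in which the tool goes at most 41.7 mm and 7.16 degrees, less where a joint would pass 70% of its speed; a pose out of reach is approached as far as the arm can. A call with a gripper value outside its range is refused whole. The fingers move at their own pace and stop on an object; "grip_force" is the grip in N (left out, the last holds). Time passes only in rows, so rows that do not move let the fingers close. It gives the time, the measured TCP pose, the force and the opening at its end, in the units of the state.
- status.get_obs(): the state, without advancing time (a new reading comes with each control period).
- cams.read_camera(name): name is "side" or "top"; returns (picture, depth): 400x640x3 uint8, red, green, blue; 400x640 float32, m along the optical axis (not along the pixel's ray), 0 where there is no reading.
- cams.camera_params(name): a dict with "vfov" (degrees; the focal length in pixels is half the picture's height over the tangent of half this angle, whatever the lens; pixels are square), "cx", "cy" (the principal point, pixels), "eye" and "attitude" of the camera in the world. Camera axes: x right, y up, looking along -z (the intrinsics and any distortion apply to the point x, -y, -z); pixel columns grow to the right and rows downward; lengths in m; the calibration is good to about 2 mm. A picture is of the moment at which its call begins. camera_params takes no time and is no camera call.
- env.sign_off(): hands the job in, once; it reports no verdict.
Trained networks look in the newest picture that a camera, given by its name, has taken for a name from the list of things; names that differ only in an ending like _2 or _b are one class to them, and where a whole thing is asked for, a point or a joint stands for the part that bears it (a point fixed in the world has none). Each returns a list of dicts, best first, with "conf" (0 to 1); they miss things now and then, are a little off and sometimes report something else, mostly with a low value. They report only what shows in the picture. A call takes as long as a camera call.
- outline_of(camera, name): "pixels" (400x640 bool, what is visible of it) and "box" ([left, top, right, bottom] in pixels, round what is visible of it).
- landmark_of(camera, name): "position" ([row, column] in pixels: a listed point, or the origin of a listed thing).
The state is a dict: "time_s": time; "qpos": joint angles; "joint_velocities": joint speeds; "effort": joint torques, N m; "tool_pos": TCP position; "tool_rot": TCP orientation; "force": force on the tool from outside, world axes, zero at the start; "wrist_torque": the same for the moment, N m; "grip_width": finger opening in m.
Only numpy, scipy, OpenCV 4.12 (cv2) and the standard library are available. Lean on these libraries where they do the work, as an engineer would, in place of code of your own. Each camera call takes 0.05 s, during which the arm holds its last target. There are 200 camera calls.

## Working session

There is one attempt and no reset: what is moved stays moved. The work goes in short steps, Python scripts to look and compute and a tool call to move; the robot and the scene stay as the last step left them, time stands still between calls to the robot, and variables do not carry over. Pictures are saved under pics/ and viewed, about 8 in all and at most 12, crops included, and the job is handed in when it is done.

Besides the shell and the picture viewer there is one more tool, called in YAML: its name, and indented under it one key for each argument. jog_arm: Moves the arm, as the interface text tells. Its arguments: {"type":"object","properties":{"rows":{"type":"array"},"grip_force":{"type":"number"}},"required":["rows"]}

```bash
mkdir -p pics
cat > h.py <<'E'
import numpy as np, cv2
from cell import status, cams, env, outline_of, landmark_of
from scipy.spatial.transform import Rotation as R
def cam(n):
    p=cams.camera_params(n); return p
def rot(p):
    a=np.array(p["attitude"],float)
    if a.shape==(3,3): return a
    return R.from_euler('xyz',a,degrees=True).as_matrix() if a.size==3 else R.from_quat(a).as_matrix()
def ray(n,r,c):
    p=cam(n); f=200/np.tan(np.radians(p["vfov"])/2)
    d=np.array([(c-p["cx"])/f,-(r-p["cy"])/f,-1.]); return np.array(p["eye"]),rot(p)@d
def at_z(n,r,c,z):
    e,d=ray(n,r,c); return e+d*(z-e[2])/d[2]
def at_d(n,r,c,dep):
    e,d=ray(n,r,c); return e+d*dep
E
python3 - <<'E'
from h import *
print({k:v for k,v in status.get_obs().items()})
for n in("top","side"):
    print(n,cam(n))
    im,d=cams.read_camera(n); cv2.imwrite(f"pics/{n}0.png",im[:,:,::-1])
    for t in("pot","lid","lid_handle","dial_grip"):
        print(t,[(np.round(x["position"],1),round(x["conf"],2)) for x in landmark_of(n,t)[:2]])
E
```

```text
{'time_s': 0.0, 'qpos': array([73.97226444, 18.43836386, -4.01300915, 83.17551102,  1.29575296,
       78.54213881, -3.26054033]), 'joint_velocities': array([-0.02857511, -0.13564669,  0.00437993,  0.01934591,  0.03448313,
        0.03834595,  0.01070794]), 'effort': array([-7.61250885e-04, -4.91287100e+01, -4.04512407e-01, -3.12527382e+01,
       -6.38915668e-02,  4.36248269e-02,  1.86473567e-04]), 'tool_pos': array([ 0.1881372 , -0.62195263,  0.4036634 ]), 'tool_rot': array([ 1.79992583e+02,  1.10736266e-01, -7.31652922e+01]), 'force': array([ 0.08111764, -0.37055755, -0.34438382]), 'wrist_torque': array([ 0.00406591, -0.01355113,  0.02000083]), 'grip_width': 0.087169153113728}
top {'vfov': 50.64479026171622, 'cx': 326.74273657015607, 'cy': 194.6105774849136, 'eye': array([0.29194878, 0.0147357 , 1.58453917]), 'attitude': array([ 10.10573241,   1.19972068, -91.29445735])}
pot []
lid [(array([200.2, 344.3]), 0.91), (array([191.3, 343.8]), 0.19)]
lid_handle [(array([167.2, 384.6]), 0.91)]
dial_grip [(array([192.5, 345.1]), 0.71)]
side {'vfov': 47.26894461750956, 'cx': 320.2207921080166, 'cy': 199.2103356049639, 'eye': array([-0.24675316,  0.9437481 ,  1.04559609]), 'attitude': array([  53.94112748,    0.62555035, -139.5616518 ])}
pot []
lid [(array([197.5, 331.1]), 0.8), (array([186.6, 333.6]), 0.74)]
lid_handle [(array([166.3, 336.9]), 0.71)]
dial_grip [(array([182.9, 330. ]), 0.61)]
```

Run:
```python
from h import *
l=at_z("top",200.2,344.3,.151); g=at_z("top",192.5,345.1,.195); h=at_z("top",167.2,384.6,.178)
print("lid",l,"dial",g,"h",h, np.linalg.norm((h-g)[:2]),np.degrees(np.arctan2(*(h-g)[1::-1])))
l=at_z("side",197.5,331.1,.151); g=at_z("side",182.9,330,.195); h=at_z("side",166.3,336.9,.178)
print("lid",l,"dial",g,"h",h,np.degrees(np.arctan2(*(h-g)[1::-1])))
a=cv2.imread("pics/top0.png")
cv2.imwrite("pics/v1.png",a)
cv2.imwrite("pics/v2.png",cv2.resize(a[120:280,260:460],None,fx=4,fy=4,interpolation=cv2.INTER_CUBIC)[:600])
```

```text
lid [ 0.52703507 -0.02087913  0.151     ] dial [ 0.54579955 -0.02323376  0.195     ] h [ 0.63302764 -0.16091651  0.178     ] 0.16298858406114916 -57.64393911044479
lid [ 0.53594173 -0.01565659  0.151     ] dial [ 0.55278298 -0.03022539  0.195     ] h [ 0.61710846 -0.14728112  0.178     ] -61.20994513791361
```

View pics/top0.png

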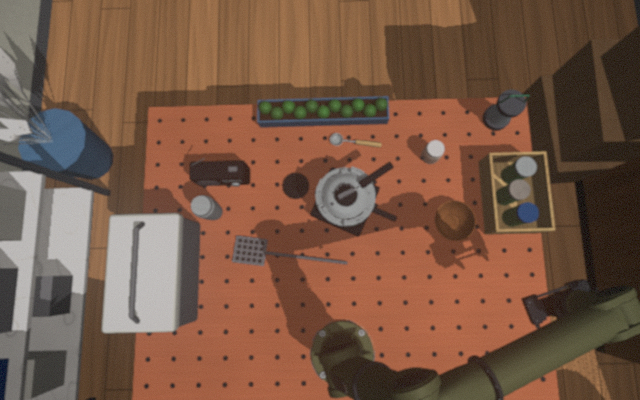

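View pics/side0.png

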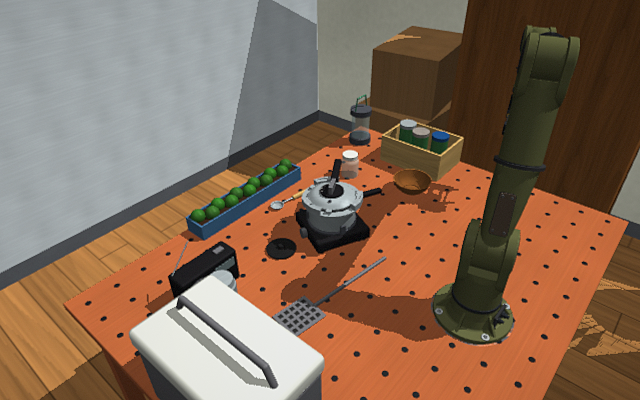

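```bash
ls pics
```

```text
side0.png
top0.png
v1.png
v2.png
```

View pics/v2.png

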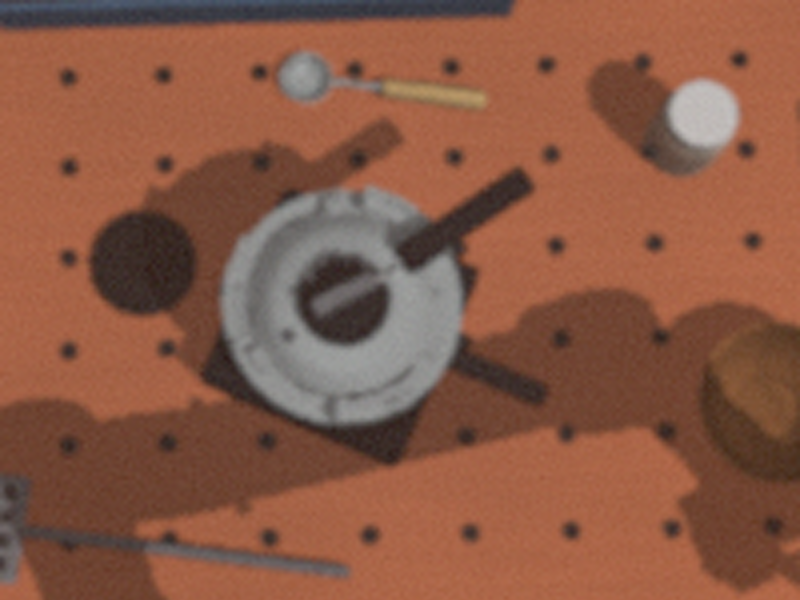

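The top view shows the pot near px (346,194). The lid handle points up-right to (390,165), the pot handle down-right to (396,218), and the dial bar lies roughly along the lid handle.

Run:
```python
from h import *
f=lambda u,v,z:at_z("top",120+v/4,260+u/4,z)[:2]
c=f(343,298,.181); t=f(524,180,.187); s=f(405,257,.187); p=f(541,392,.129); q=f(465,350,.129)
b1=f(318,308,.209); b2=f(388,272,.209)
A=lambda v:np.degrees(np.arctan2(v[1],v[0]))
print("c",c,"tip",t,s,A(t-s),A(t-c),np.linalg.norm(t-c)); print("pot",p,q,A(p-q),A(p-c),np.linalg.norm(p-c)); print("bar",b1,b2,(b1+b2)/2,A(b2-b1))
im,d=cams.read_camera("top")
for n in("lid","dial_grip","lid_handle"):
    for o in outline_of("top",n)[:1]:
        m=o["pixels"]; r,k=np.nonzero(m); print(n,o["conf"],o["box"],m.sum())
# depth-based: points of lid/pot region in z band
rr,cc=np.mgrid[120:280,260:460]; e=np.array(cam("top")["eye"])
D=np.stack([ (cc-cam("top")["cx"]),-(rr-cam("top")["cy"]),0*cc],-1).astype(float)
fl=200/np.tan(np.radians(cam("top")["vfov"])/2); D/=fl; D[...,2]=-1
P=e+(D@rot(cam("top")).T)*d[120:280,260:460,None]
np.save("P.npy",P)
z=P[...,2]; near=np.hypot(P[...,0]-c[0],P[...,1]-c[1])
for nm,mm in(("lidh",(z>.17)&(near>.11)&(near<.19)),("poth",(z>.1)&(z<.14)&(near>.115)&(near<.2)),("rim",(z>.14)&(near<.107)),("bar",(z>.195)&(near<.05))):
    Q=P[mm]; 
    if len(Q)<5: print(nm,len(Q));continue
    m=Q.mean(0); u=np.linalg.svd((Q-m)[:,:2],full_matrices=False)[2][0]; print(nm,len(Q),m,A(u),Q[:,2].min(),Q[:,2].max(),A(m[:2]-c))
print(cv2.minEnclosingCircle(P[(z>.14)&(near<.112)][:,:2].astype(np.float32)))
```

```text
c [ 0.54144888 -0.02559792] tip [ 0.63790337 -0.18178223] [ 0.57406154 -0.07864379] -58.2428419422407 -58.301835637663025 0.18356744701485705
pot [ 0.46381342 -0.19530588] [ 0.50209045 -0.13145165] -120.94032629226733 -114.58243983493065 0.18662276092845817
bar [ 0.52863534 -0.00392925] [ 0.55734031 -0.06266308] [ 0.54298782 -0.03329616] -63.953862902754274
lid 0.82 [322.3, 163.0, 392.6, 219.7] 1988
dial_grip 0.4 [191.1, 161.2, 247.1, 186.1] 1441
lid_handle 0.85 [323.8, 163.4, 396.3, 221.0] 2028
lidh 173 [ 0.62209816 -0.15043805  0.18575242] 122.59901889917089 0.1733839787075795 0.1952734436098642 -57.13671517148443
poth 132 [ 0.47702479 -0.16327428  0.12713795] 64.94466287631408 0.110398699307789 0.13609990462243693 -115.07671376475538
rim 2750 [ 0.54053306 -0.02475476  0.16410537] -56.26904453762255 0.14003121123134998 0.2112773335802418 137.36547220634714
bar 77 [ 0.54249649 -0.0244539   0.20488137] -63.20215430173226 0.19586935255176163 0.2112773335802418 47.51885307081755
((0.5469680428504944, -0.027253741398453712), 0.107381172478199)
```

jog_arm:
  rows:
    - [1,-0.014,-0.0248,-0.005,0,0,0]
    - [1,-0.014,-0.0248,-0.005,0,0,0]
    - [1,-0.014,-0.0248,-0.005,0,0,0]
    - [1,-0.014,-0.0248,-0.005,0,0,0]
    - [1,-0.014,-0.0248,0,0,0,0]
    - [1,-0.014,-0.0248,0,0,0,0]
    - [1,-0.014,-0.0248,0,0,0,0]
    - [1,-0.014,-0.0248,0,0,0,0]
    - [1,-0.014,-0.0248,0,0,0,0]
    - [1,-0.014,-0.0248,0,0,0,0]
    - [1,-0.014,-0.0248,0,0,0,0]
    - [1,-0.014,-0.0248,0,0,0,0]
  grip_force: 20

```text
time_s: 1.7
tool_pos: [0.4252, -0.374, 0.425]
tool_rot: [-180.0, -0.0, -73.2]
force: [0.3, -0.1, 0.1]
grip_width: 0.0147
```

jog_arm:
  rows:
    - [1,-0.014,-0.0248,0,0,0,0]
    - [1,-0.014,-0.0248,0,0,0,0]
    - [1,-0.014,-0.0248,0,0,0,0]
    - [1,-0.014,-0.0248,0,0,0,0]
    - [1,-0.014,-0.0248,0,0,0,0]
    - [1,-0.014,-0.0248,0,0,0,0]
    - [1,-0.014,-0.0248,0,0,0,0]
    - [1,-0.014,-0.0248,0,0,0,0]
    - [1,-0.014,-0.0248,0,0,0,0]
    - [1,-0.014,-0.0248,0,0,0,0]
    - [1,-0.014,-0.0248,0,0,0,0]
    - [1,-0.014,-0.0248,0,0,0,0]

```text
time_s: 2.7
tool_pos: [0.6614, -0.1273, 0.4248]
tool_rot: [180.0, -0.0, -73.2]
force: [0.3, -1.1, 0.2]
grip_width: 0.0001
```

jog_arm:
  rows:
    - [1,0,0,0,0,0,-4]
    - [1,0,0,0,0,0,-4]
    - [1,0,0,0,0,0,-4]
    - [1,0,0,0,0,0,-4]
    - [1,0,0,0,0,0,0]
    - [1,0,0,0,0,0,0]

```text
time_s: 3.2
tool_pos: [0.6606, -0.1283, 0.4247]
tool_rot: [180.0, 0.0, -57.3]
force: [-0.1, -0.4, -0.4]
grip_width: 0.0003
```

jog_arm:
  rows:
    - [1,0,0,0.016,0,0,0]
    - [1,0,0,0.016,0,0,0]
    - [1,0,0,0.016,0,0,0]
    - [1,0,0,0.016,0,0,0]
    - [1,0,0,0.016,0,0,0]
    - [1,0,0,0,0,0,0]
    - [1,0,0.006,0,0,0,0]
    - [1,0,0.006,0,0,0,0]
    - [1,0,0.005,0,0,0,0]
    - [1,0,0.005,0,0,0,0]
    - [1,0,0,0,0,0,0]

```text
time_s: 4.12
tool_pos: [0.6415, -0.1413, 0.346]
tool_rot: [-180.0, -0.1, -57.3]
force: [0.0, 0.1, -0.4]
grip_width: 0.0002
```

Run:
```python
from h import *
im,d=cams.read_camera("side"); cv2.imwrite("pics/s1.png",cv2.resize(im[100:260,240:440,::-1],None,fx=3.7,fy=3.7,interpolation=cv2.INTER_CUBIC))
```

```text
(no output)
```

View pics/s1.png

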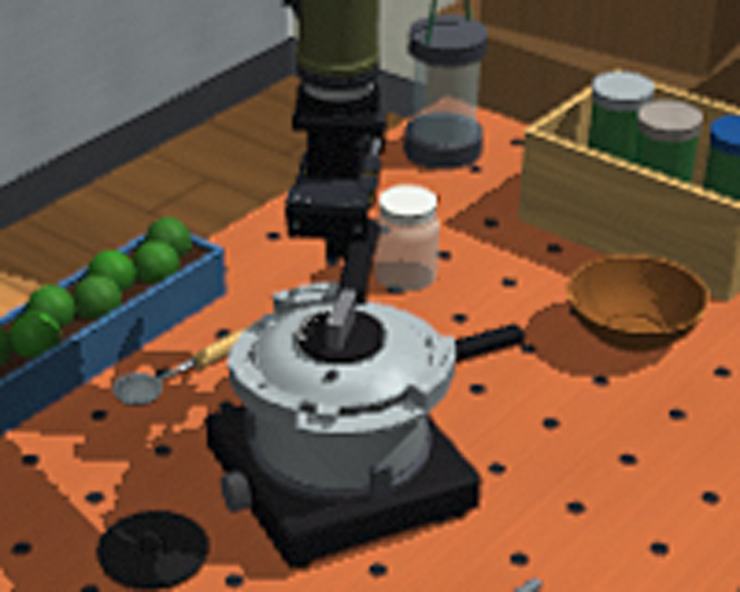

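The fingertips stand just behind the far side of the lid handle, at about px (345,250) in the crop. I'll sweep about the pot axis.

jog_arm:
  rows:
    - [1,0.0008,0.0066,0,0,0,2.5]
    - [1,0.0008,0.0066,0,0,0,2.5]
    - [1,0.0008,0.0066,0,0,0,2.5]
    - [1,0.0008,0.0066,0,0,0,2.5]
    - [1,0.0008,0.0066,0,0,0,2.5]
    - [1,0.0008,0.0066,0,0,0,2.5]
    - [1,0.0008,0.0066,0,0,0,2.5]
    - [1,0.0008,0.0066,0,0,0,2.5]

```text
time_s: 4.83
tool_pos: [0.5969, -0.1673, 0.3454]
tool_rot: [-179.9, -0.0, -77.3]
force: [1.2, 0.4, -0.3]
grip_width: 0.0006
```

jog_arm:
  rows:
    - [1,0.0008,0.0066,0,0,0,2.5]
    - [1,0.0008,0.0066,0,0,0,2.5]
    - [1,0.0008,0.0066,0,0,0,2.5]
    - [1,0.0008,0.0066,0,0,0,2.5]
    - [1,0.0008,0.0066,0,0,0,2.5]
    - [1,0.0008,0.0066,0,0,0,2.5]

```text
time_s: 5.33
tool_pos: [0.559, -0.1763, 0.3451]
tool_rot: [-179.7, 0.0, -92.3]
force: [6.5, 0.3, -4.4]
grip_width: 0.0003
```

jog_arm:
  rows:
    - [1,0.0008,0.0066,0,0,0,2.5]
    - [1,0.0008,0.0066,0,0,0,2.5]
    - [1,0.0008,0.0066,0,0,0,2.5]
    - [1,0.0008,0.0066,0,0,0,2.5]
    - [1,0.0008,0.0066,0,0,0,2.5]
    - [1,0.0008,0.0066,0,0,0,2.5]
    - [1,0.0008,0.0066,0,0,0,2.5]
    - [1,0,0,0,0,0,0]

```text
time_s: 6.0
tool_pos: [0.5121, -0.1746, 0.3452]
tool_rot: [-179.8, -0.0, -109.7]
force: [3.3, -1.5, -2.5]
grip_width: 0.0003
```

jog_arm:
  rows:
    - [1,0.0004,0.004,0,0,0,1.5]
    - [1,0.0004,0.004,0,0,0,1.5]
    - [1,0.0004,0.004,0,0,0,1.5]
    - [1,0,0,0,0,0,0]

```text
time_s: 6.33
tool_pos: [0.5009, -0.1717, 0.3454]
tool_rot: [-179.7, -0.0, -114.2]
force: [4.8, -2.5, -3.9]
grip_width: 0.0006
```

jog_arm:
  rows:
    - [1,0,0.002,0,0,0,0]
    - [1,0,0.002,0,0,0,0]
    - [1,0,0,0,0,0,0]

```text
time_s: 6.58
tool_pos: [0.4989, -0.1708, 0.3456]
tool_rot: [-179.4, 0.0, -114.1]
force: [12.1, -4.5, -8.1]
grip_width: 0.0004
```

jog_arm:
  rows:
    - [1,0,0.002,0,0,0,0]
    - [1,0,0.001,0,0,0,0]
    - [1,0,0,0,0,0,0]
    - [1,0,0,0,0,0,0]

```text
time_s: 6.92
tool_pos: [0.4977, -0.1703, 0.3458]
tool_rot: [-179.1, 0.1, -114.1]
force: [19.2, -7.5, -13.1]
grip_width: 0.0004
```

jog_arm:
  rows:
    - [1,0,-0.006,0,0,0,0]
    - [1,0,-0.01,0,0,0,0]
    - [1,0,-0.014,0,0,0,0]
    - [1,0,0,-0.02,0,0,0]
    - [1,0,0,-0.04,0,0,0]
    - [0,0,0,-0.04,0,0,0]
    - [0,0.02,-0.03,0,0,0,0]
    - [0,0.02,-0.03,0,0,0,0]
    - [0,0.02,-0.03,0,0,0,0]
    - [0,0,0,0,0,0,0]

```text
time_s: 7.75
tool_pos: [0.5797, -0.2794, 0.4423]
tool_rot: [179.9, -0.2, -114.6]
force: [-1.9, -0.2, -1.8]
grip_width: 0.0263
```

Run:
```python
from h import *
im,d=cams.read_camera("top"); cv2.imwrite("pics/t2.png",cv2.resize(im[145:245,280:410,::-1],None,fx=6,fy=6,interpolation=cv2.INTER_CUBIC))
rr,cc=np.mgrid[120:280,260:460]; p=cam("top"); fl=200/np.tan(np.radians(p["vfov"])/2)
D=np.stack([(cc-p["cx"])/fl,-(rr-p["cy"])/fl,-np.ones(cc.shape)],-1)
P=np.array(p["eye"])+(D@rot(p).T)*d[120:280,260:460,None]
c=np.array([.5425,-.0255]); z=P[...,2]; near=np.hypot(P[...,0]-c[0],P[...,1]-c[1])
A=lambda v:np.degrees(np.arctan2(v[1],v[0]))
for nm,mm in(("lidh",(z>.165)&(z<.2)&(near>.11)&(near<.19)),("bar",(z>.195)&(z<.22)&(near<.045))):
    Q=P[mm]; m=Q.mean(0); u=np.linalg.svd((Q-m)[:,:2],full_matrices=False)[2][0]; print(nm,len(Q),m,A(u),A(m[:2]-c))
for t in("dial_grip","lid_handle"): print(t,[(x["position"],x["conf"]) for x in landmark_of("top",t)[:2]])
```

```text
lidh 188 [ 0.47905454 -0.16010219  0.18248002] -114.67209329458328 -115.23709713009171
bar 78 [ 0.54108404 -0.0239719   0.20273084] -121.63125840144254 132.81868538789058
dial_grip [([192.7, 345.8], 0.69), ([253.6, 284.4], 0.3)]
lid_handle [([212.0, 386.6], 0.74)]
```

View pics/t2.png

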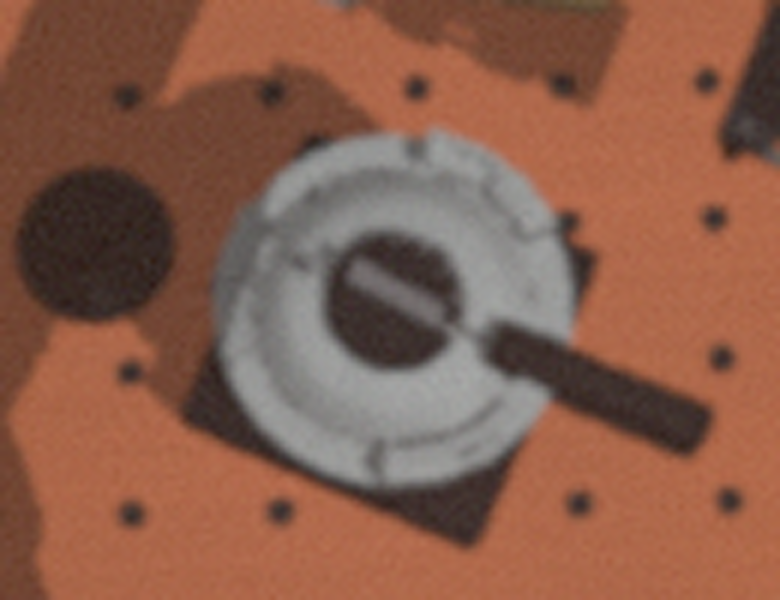

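The lid handle now lies over the pot's handle: its direction is -115° in the world, the force rose sharply at the stop, and the handle top dropped about 3 mm. The dial bar is at -121.6°, so the dial reads about 6.5°.

jog_arm:
  rows:
    - [0,-0.024,0.0156,0,0,0,0]
    - [0,-0.024,0.0156,0,0,0,0]
    - [0,-0.024,0.0156,0,0,0,0]
    - [0,-0.024,0.0156,0,0,0,0]
    - [0,-0.024,0.0156,0,0,0,0]
    - [0,-0.024,0.0156,0,0,0,0]
    - [0,-0.024,0.0156,0,0,0,0]
    - [0,-0.024,0.0156,0,0,0,0]
    - [0,-0.024,0.0156,0,0,0,0]
    - [0,0,0,0,0,0,0]

```text
time_s: 8.73
tool_pos: [0.5371, -0.0086, 0.4459]
tool_rot: [180.0, 0.1, -113.5]
force: [-0.1, 0.7, 0.4]
grip_width: 0.0866
```

jog_arm:
  rows:
    - [0,0,0,0,0,0,-6.9]
    - [0,0,0,0,0,0,-6.9]
    - [0,0,0,0,0,0,-6.9]
    - [0,0,0,0,0,0,-6.9]
    - [0,0,0,0,0,0,-6.9]
    - [0,0,0,0,0,0,-6.9]
    - [0,0,0,0,0,0,-6.9]
    - [0,0,0,0,0,0,-6.9]
    - [0,0,0,0,0,0,-6.9]
    - [0,0,0,0,0,0,-6.9]
    - [0,0,0,0,0,0,-6.9]
    - [0,0,0,0,0,0,-6.9]

```text
time_s: 9.73
tool_pos: [0.5381, -0.0161, 0.4452]
tool_rot: [180.0, -0.0, -30.9]
force: [0.3, -0.0, -0.1]
grip_width: 0.0872
```

jog_arm:
  rows:
    - [0,0,0,0,0,0,0]
    - [0,0,0,0,0,0,0]

```text
time_s: 9.9
tool_pos: [0.5384, -0.0166, 0.4451]
tool_rot: [180.0, -0.0, -31.5]
force: [0.1, 0.4, 0.2]
grip_width: 0.0873
```

jog_arm:
  rows:
    - [0,0.0037,0.0025,0,0,0,0]
    - [0,0.0037,0.0026,0,0,0,0]
    - [0,0,0,0.015,0,0,0]
    - [0,0,0,0.015,0,0,0]
    - [0,0,0,0.015,0,0,0]
    - [0,0,0,0.015,0,0,0]
    - [0,0,0,0.01,0,0,0]
    - [0,0,0,0.01,0,0,0]
    - [0,0,0,0,0,0,0]
    - [0,0,0,0,0,0,0]

```text
time_s: 10.73
tool_pos: [0.5427, -0.026, 0.3646]
tool_rot: [180.0, 0.0, -31.4]
force: [0.3, 0.4, 0.4]
grip_width: 0.087
```

jog_arm:
  rows:
    - [1,0,0,0,0,0,0]
    - [1,0,0,0,0,0,0]
    - [1,0,0,0,0,0,0]
    - [1,0,0,0,0,0,0]
    - [1,0,0,0,0,0,0]
    - [1,0,0,0,0,0,0]
    - [1,0,0,0,0,0,0]
    - [1,0,0,0,0,0,0]
    - [1,0,0,0,0,0,0]
    - [1,0,0,0,0,0,0]
  grip_force: 12

```text
time_s: 11.57
tool_pos: [0.5427, -0.0259, 0.3647]
tool_rot: [180.0, 0.0, -31.4]
force: [0.2, -0.0, 0.2]
grip_width: 0.0283
```

jog_arm:
  rows:
    - [1,0,0,0,0,0,0]
    - [1,0,0,0,0,0,0]
    - [1,0,0,0,0,0,0]
    - [1,0,0,0,0,0,0]
    - [1,0,0,0,0,0,0]
    - [1,0,0,0,0,0,0]

```text
time_s: 12.07
tool_pos: [0.5417, -0.0248, 0.3646]
tool_rot: [179.9, 0.2, -31.3]
force: [-5.5, 2.5, 3.2]
grip_width: 0.0139
```

jog_arm:
  rows:
    - [1,-0.0015,0,0,0,0,0]
    - [1,0,0,0,0,0,0]
    - [1,0,0,0,0,0,0]

```text
time_s: 12.32
tool_pos: [0.5411, -0.0247, 0.3646]
tool_rot: [180.0, 0.1, -31.3]
force: [-2.6, 1.9, 0.4]
grip_width: 0.0139
```

jog_arm:
  rows:
    - [1,0,0,0,0,0,4.5]
    - [1,0,0,0,0,0,4.5]
    - [1,0,0,0,0,0,4.5]
    - [1,0,0,0,0,0,4.5]
    - [1,0,0,0,0,0,4.5]
    - [1,0,0,0,0,0,4.5]
    - [1,0,0,0,0,0,4.5]
    - [1,0,0,0,0,0,4.5]
    - [1,0,0,0,0,0,4.5]
    - [1,0,0,0,0,0,4.5]
    - [1,0,0,0,0,0,4.5]
    - [1,0,0,0,0,0,4.1]

```text
time_s: 13.32
tool_pos: [0.541, -0.0243, 0.3647]
tool_rot: [179.9, 0.1, -85.1]
force: [-3.4, 2.1, 2.5]
grip_width: 0.014
```

jog_arm:
  rows:
    - [1,0,0,0,0,0,0]
    - [1,0,0,0,0,0,0]
    - [1,0,0,0,0,0,0]

```text
time_s: 13.57
tool_pos: [0.541, -0.0244, 0.3646]
tool_rot: [179.9, 0.1, -84.8]
force: [-4.0, 3.6, 2.1]
grip_width: 0.0139
```

jog_arm:
  rows:
    - [0.3,0,0,0,0,0,0]
    - [0.3,0,0,0,0,0,0]
    - [0.3,0,0,0,0,0,0]
    - [0.3,0,0,0,0,0,0]
    - [0.3,0,0,0,0,0,0]
    - [0.3,0,0,0,0,0,0]
    - [0.3,0,0,-0.01,0,0,0]
    - [0.3,0,0,-0.02,0,0,0]
    - [0.3,0,0,-0.03,0,0,0]
    - [0.3,0,0,-0.03,0,0,0]
    - [0.3,0,0,-0.02,0,0,0]
    - [0.3,0,0,0,0,0,0]

```text
time_s: 14.57
tool_pos: [0.5422, -0.0247, 0.4808]
tool_rot: [-179.5, -0.1, -85.0]
force: [-0.3, 0.6, 0.7]
grip_width: 0.0609
```

jog_arm:
  rows:
    - [0.3,0.03,0,0,0,0,0]
    - [0.3,0.03,0,0,0,0,0]
    - [0.3,0.03,0,0,0,0,0]
    - [0.3,0.03,0,0,0,0,0]
    - [0.3,0.03,0,0,0,0,0]
    - [0.3,0.03,0,0,0,0,0]
    - [0.3,0.03,0,0,0,0,0]
    - [0.3,0.03,0,0,0,0,0]
    - [0.3,0.03,0,0,0,0,0]
    - [0.3,0.03,0,0,0,0,0]
    - [0.3,0,0,0,0,0,0]
    - [0.3,0,0,0,0,0,0]

```text
time_s: 15.57
tool_pos: [0.567, -0.3265, 0.4736]
tool_rot: [179.9, 0.0, -85.2]
force: [0.1, 0.7, -0.3]
grip_width: 0.0608
```

Run:
```python
from h import *
im,d=cams.read_camera("top"); cv2.imwrite("pics/t3.png",cv2.resize(im[145:245,280:410,::-1],None,fx=6,fy=6,interpolation=cv2.INTER_CUBIC))
rr,cc=np.mgrid[120:280,260:460]; p=cam("top"); fl=200/np.tan(np.radians(p["vfov"])/2)
D=np.stack([(cc-p["cx"])/fl,-(rr-p["cy"])/fl,-np.ones(cc.shape)],-1)
P=np.array(p["eye"])+(D@rot(p).T)*d[120:280,260:460,None]
c=np.array([.5418,-.025]); z=P[...,2]; near=np.hypot(P[...,0]-c[0],P[...,1]-c[1])
A=lambda v:np.degrees(np.arctan2(v[1],v[0]))
for nm,mm in(("lidh",(z>.165)&(z<.2)&(near>.11)&(near<.19)),("bar",(z>.195)&(z<.22)&(near<.045))):
    Q=P[mm]; m=Q.mean(0); u=np.linalg.svd((Q-m)[:,:2],full_matrices=False)[2][0]; print(nm,len(Q),m,A(u),A(m[:2]-c))
```

```text
lidh 188 [ 0.48005016 -0.15939111  0.18278028] 66.07136634027357 -114.67776792899058
bar 74 [ 0.54166669 -0.02362953  0.20298829] -174.90561652868956 95.55594189029824
```

View pics/t3.png

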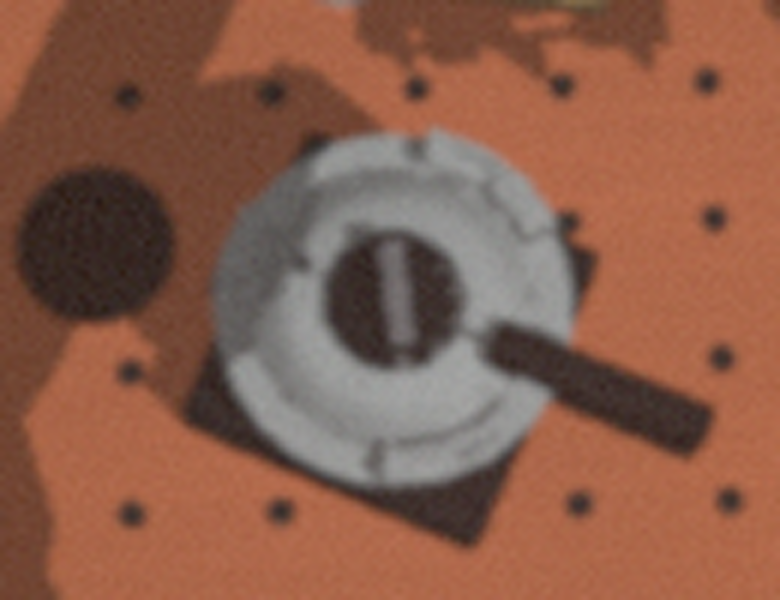

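The bar is at -174.9° and the lid handle at about -114.5°, so the dial reads about 60°. The lid is unchanged and the robot is clear, so I'm handing in.

```bash
python3 -c "
from h import *
env.sign_off()"
```

```text
the job is handed in; nothing more can be done
```

I turned the lid clockwise to its stop, turned the dial to about 60, let go and handed the job in at about 16 s of the 64 s. The sign-off gave no verdict.

- **Lid:** I pushed it about 57° with closed fingers. At the stop the push force rose from about 6 N to about 24 N. The last picture puts its handle at about -114.5° in the world, against about -115° for the pot's handle, and its top sank about 3 mm. I inferred the seal from that drop and did not measure it.
- **Dial:** I gripped the bar and turned it 53.5°. The last picture puts the bar at -174.9°, so the dial reads 60° to 61° against a tolerance of 6°. I took this from the angles, because the scale lines were too blurred to read.
- **Bystanders and clearance:** The arm passed clear of the other things and felt no contact with them, but I did not measure their positions again. At hand-in the gripper was about 30 cm from the pot, touching nothing.
- **Disagreements:** The camera's estimates of the lid handle's direction differ by about 1° (-113.9° and -114.7°), well inside the tolerance. While gripping the dial I felt a steady side force of about 5 N from a grip roughly 1 mm off centre. The lid had not shifted afterwards.

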